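# Unscrew the canister's cap and lay it in the drip dish

### The arm

A 6-joint arm with a two-finger parallel gripper is mounted at the origin on a cart in front of the work surface, level with it; the furniture and walls round the work are solid. World frame = base frame: x ahead of the robot, y to its left, z up, the work surface at z = 0. Lengths are in mm, angles in rad, forces in N, time in s.
With the tool pointing down it reaches from about 350 to 875 mm from the base axis. Payload 4.2 kg.
Tool frame: the origin (TCP) lies between the finger pads; the fingertips stand 19 mm ahead of it and the grasp point (between the pads) is the TCP; z points along the fingers, y is the line along which they close (so a half turn about z gives the same grasp; the last joint's range is limited). The gripper opens to 87 mm and grips with 3 to 60 N. Pads are 19 mm wide; open, the fingers measure 117 mm over their backs; the gripper's body (75 mm by 190 mm) begins 51 mm behind the grasp point.
Start: joints at [-0.867, 0.385, 0.008, 0, -1.194, -0.259], TCP at [268.935, -564.157, 241.55] pointing down, gripper open.
Joint ranges: [-3.14, 3.14], [-1.21, 2.06], [-1.07, 1.41], [-3.16, 2.05], [-2.99, -0.16], [-3.1, 3.1]. Speed limits (rad/s): [2.79, 2.79, 3.14, 3.14, 3.14, 3.14].

### API

Orientations are given as [roll, pitch, yaw] about the fixed x, y, z axes, in that order (R = Rz(yaw) Ry(pitch) Rx(roll)).
In Python, from station import sensors, imaging, ticket gives the robot as it stands.
- The arm moves only by the tool jog_arm, never from a script. Its argument "moves" is a list of rows, each an object of numbers: "x", "y", "z": the shift along the tool's x, y, z in units of 200 mm (1.0 is 200 mm); "twist": the turn about the tool's z in units of 60 degrees (1.0 is 60 degrees); "claw": the gripper's target within -1 to 1 (fully open at 1, half-way at 0, shut at -1). A call has 1 to 20 rows; each row is the pose to reach, as a shift and turn from the pose commanded when the call began, along the tool's axes at that moment; what a row does not reach only later rows make up. A row lasts 1/12 s, in which the tool goes at most 41.7 mm and 7.16 degrees, less where a joint would pass 70% of its speed; a pose out of reach is approached as far as the arm can. A call with a number of a shift or a turn outside -1 to 1 is refused whole. A call with a gripper value outside its range is refused whole. The fingers move at their own pace and stop on an object; the grip force is fixed at half the most. Time passes only in rows, so rows that repeat a pose let the fingers close. It gives the time, the measured TCP pose, the force, the opening and the grip force at its end, in the units of the state.
- sensors.state(): the state, without advancing time (a new reading comes with each control period).
- imaging.get_image(name): name is "side" or "top" or "wrist"; returns a dict with "img" (384x512x3 uint8, blue, green, red), "intrinsics" (3x3 intrinsics, pixels), "rvec" (rotation vector, rad) and "tvec" (3), from world to camera coordinates, as OpenCV has them. Camera axes: x right, y down, z forward; pixel columns grow to the right and rows downward; lengths in mm; the calibration is good to about 2 mm. A picture is of the moment at which its call begins. There is no depth.
- ticket.close_job(): hands the job in; it is judged then, once.
The state is a dict: "t": time; "joint_pos": joint angles; "qd": joint speeds; "tau": joint torques, N m; "eef_pos": TCP position; "orientation": TCP orientation; "wrist_force": force on the tool from outside, world axes, zero at the start; "wrist_torque": the same for the moment, N m; "width": finger opening in mm; "finger_force": force on a finger pad.
Only numpy, scipy, OpenCV 4.12 (cv2) and the standard library are available. Lean on these libraries where they do the work, as an engineer would, in place of code of your own. Each camera call takes 0.05 s, during which the arm holds its last target. There are 200 camera calls.

### The job

Open the oil canister: unscrew its cap, letting it climb on its thread without tugging, pressing or shoving it sideways hard, and keep hold of it as it comes free. Lift it off and set it down gently, mouth down, on the floor of the drip dish, then let go. Leave the other things on the worktop where they are.

Things in the scene. Friction and masses are not known exactly. Their poses are not given: they have to be found in the camera images.
- canister: Grey round oil canister, 86 mm across, on a square 106 mm foot plate fixed to the worktop. Origin: centre of the underside. Its shoulder ends at 88 mm; above it a 25 mm thick steel neck rises to 121 mm, with a coarse two-start right-hand thread 34 mm over the crests: turned anticlockwise seen from above, the cap climbs 14 mm a turn. Neck and thread bear at most 25 N in all from the cap.
- neck_top (a point): Centre of the top face of the canister's neck, 121 mm above the worktop (hidden under the cap at the start).
- cap_middle (a point): Middle (on the axis, 17.5 mm above the lower rim) of the loose round knurled aluminium screw cap on the canister: 50 mm across, 35 mm high, 0.08 to 0.17 kg, closed at the top; z out of its closed top. At the start it is screwed down, its lower rim 90.5 mm and its top 125.5 mm above the worktop. A grip that closes off its axis shoves it against the neck.
- cap: The same cap; origin at the centre of its lower rim. It fits loosely: 1.5 mm of play to each side, 2.5 mm up and down. It comes free after 1.05 to 1.25 turns anticlockwise from the start; until then it can be pulled up only through that play, after that it lifts straight off (clear of the neck 31 mm above its start). Turning farther does no harm.
- dish: Round shallow steel drip dish fixed to the worktop, 120 mm over its 8 mm high rim, flat floor 3 mm above the worktop and 106 mm across. Origin: centre of the underside.
- dish_floor (a point): Centre of the dish's flat floor, 3 mm above the worktop.
- brayer: Small ink roller with wooden handle, 76x175x32 mm, lying behind the work: leave it. Origin: centre of its underside.
- bottle: Small brown bottle with black top, 36 mm across, 78 mm high, standing behind the work: leave it. Origin: centre of its underside.
- ink_tube: White paint tube, 39x134x27 mm, lying behind the work: leave it. Origin: centre of its underside.
- scraper: Scraper with red handle, 24x204x18 mm, lying on the left: leave it. Origin: centre of its underside.
Things that resemble listed ones, but are neither listed nor needed, are in the scene too. What is meant by the cap is not red, and is the smaller of those in its own colour.

How it is judged (in metres and radians):
On the way:
1. the cap has been unscrewed and is held clear above the neck, upright (height (world z) of cap above 0.123 m and angle between cap's own z axis and vertical below 0.35 rad and contact force between the fingers and cap above 1 N), for 0.1 s.
At the end, for the whole second after the job is handed in: The cap stands mouth down (within 5 degrees of upright) and still with its whole rim on the dish's flat floor (cap axis within 25 mm of the dish's centre, rim within 3 mm of the floor), let go (horizontal distance between cap_middle and dish_floor below 0.025 m and z of cap in the frame of dish_floor below 0.003 m and angle between cap's own z axis and vertical below 0.08 rad and linear speed of cap below 0.01 m/s); the robot touches nothing.
It fails at once if the cap strains the neck or thread with more than 25 N (pulled, pressed or shoved sideways) (contact force between cap and canister above 25 N).
It fails at once if the cap is dropped or thrown (faster than 1 m/s) (linear speed of cap above 1 m/s).
It fails at once if the cap is banged down into the dish with more than 30 N (contact force between cap and dish above 30 N).
It fails at once if a bystander is shifted by more than 15 mm (distance of any of brayer, bottle, ink_tube, scraper from where it was at the start of the episode above 0.015 m).
It also fails if it takes over 72 s, if anything falls off the work surface, if the arm or the gripper's body presses on something with over 40 N, if the wrist force passes 120 N, or if a joint passes its speed limit or range.

## Working session

There is one attempt and no reset: what is moved stays moved. The work goes in short steps, Python scripts to look and compute and a tool call to move; the robot and the scene stay as the last step left them, time stands still between calls to the robot, and variables do not carry over. Pictures are saved under pics/ and viewed, at most 10 in all, crops included, and the job is handed in when it is done.

Besides the shell and the picture viewer there is one more tool, called after "Call:" as name([rows], argument=value, ...), one row to a line, values as JSON. jog_arm: Moves the arm, as the interface text tells. Shifts and turns lie within -1 to 1; 1 stands for 200 mm of shift or 60 degrees of turn. Its arguments: {"type":"object","properties":{"moves":{"type":"array","items":{"type":"object","properties":{"x":{"type":"number","minimum":-1,"maximum":1},"y":{"type":"number","minimum":-1,"maximum":1},"z":{"type":"number","minimum":-1,"maximum":1},"twist":{"type":"number","minimum":-1,"maximum":1},"claw":{"type":"number"}}}}},"required":["moves"]}

```bash
mkdir -p pics
cat > h.py <<'E'
import numpy as np, cv2
from station import sensors, imaging, ticket
def cam(n):
    d=imaging.get_image(n); R=cv2.Rodrigues(np.array(d["rvec"],float))[0]; t=np.array(d["tvec"],float).ravel()
    return d["img"],np.array(d["intrinsics"],float),R,t
def ray(c,uv,z):
    _,K,R,t=c; o=-R.T@t; d=R.T@np.linalg.solve(K,[uv[0],uv[1],1.]); return o+d*(z-o[2])/d[2]
def proj(c,p):
    _,K,R,t=c; q=K@(R@np.array(p,float)+t); return q[:2]/q[2]
E
python3 - <<'E'
from h import *
print(sensors.state())
a=cam("top");b=cam("side")
for n,c in(("top",a),("side",b)):
    cv2.imwrite(f"pics/{n}0.png",c[0]); print(n,-c[2].T@c[3],c[1][0,0])
E
```

```text
{'t': 0.0, 'joint_pos': array([-8.67380701e-01,  3.85564413e-01,  6.63798110e-03, -5.04744074e-04,
       -1.19396748e+00, -2.58623906e-01]), 'qd': array([ 1.31574677e-03, -1.23408665e-03, -3.94422966e-04, -2.91634529e-04,
       -1.17245835e-05,  5.27250785e-04]), 'tau': array([-1.76083363e-04, -3.90666568e+01,  1.87405783e+01,  4.22003567e+00,
        1.09685166e-02, -1.75869041e-04]), 'eef_pos': array([ 268.71896577, -563.67552791,  240.45870098]), 'orientation': array([ 3.13944485e+00, -8.31267752e-05, -2.69698707e+00]), 'wrist_force': array([ 0.43866425, -0.3382871 , -0.21696516]), 'wrist_torque': array([ 0.01078847, -0.00486954,  0.03770515]), 'finger_force': 0.0, 'width': 86.62599266777676}
top [ 440.84258608 -185.23989197  968.63556727] 391.2107731176554
side [  316.59850704 -1262.28437911   889.87808086] 487.3024035829237
```

View pics/top0.png

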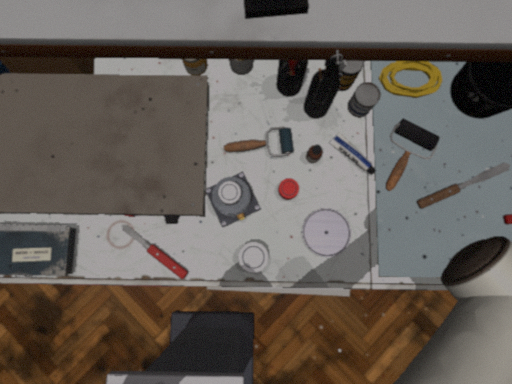

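View pics/side0.png

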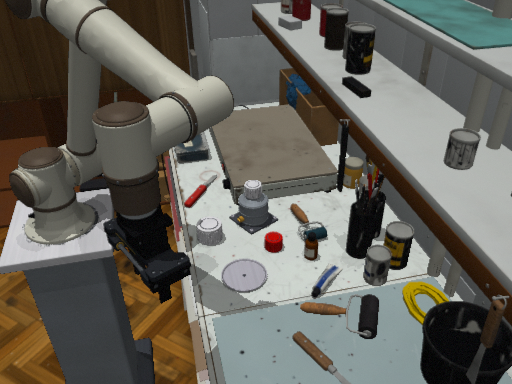

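Top view: the cap candidates are the silver one on the canister (230,190), a silver one on the worktop (254,256), and a red one (289,189). The dish is at (326,232). I choose the silver one on the canister and will check it in a crop.

Run:
```python
from h import *
c=cam("top"); s=cam("side")
for p,z in (((230,190),125.5),((254,256),40),((326,232),8),((289,189),30)): print(p,ray(c,p,z).round(1))
k=ray(c,(326,232),8)
A=cv2.resize(c[0][165:280,195:360],None,fx=4,fy=4,interpolation=2)
B=cv2.resize(s[0][170:300,180:300],None,fx=4,fy=4,interpolation=2)[:460]
A=A[:,:420]; im=np.hstack([A[:460],B[:,:380]]); cv2.imwrite("pics/crop.png",im); print(im.shape)
```

```text
(230, 190) [ 568.4 -127.   125.5]
(254, 256) [ 426.2 -180.9   40. ]
(326, 232) [ 485.7 -355.4    8. ]
(289, 189) [ 587.2 -263.5   30. ]
(460, 800, 3)
```

View pics/crop.png

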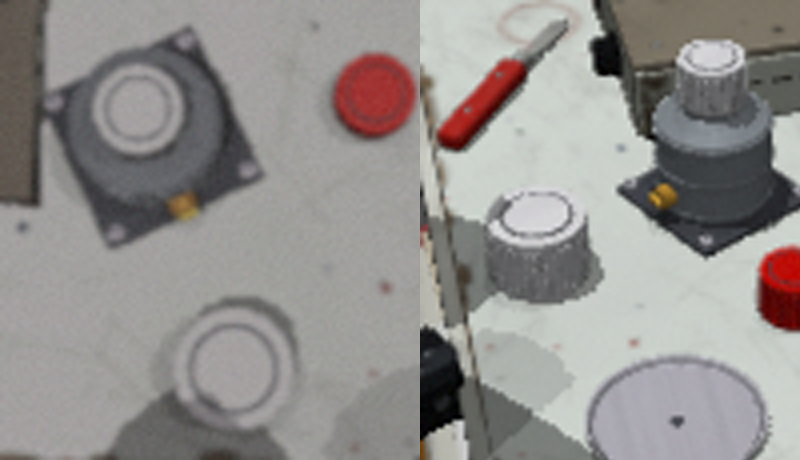

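The crop confirms it: the silver cap on the canister (crop 138,108) is smaller than the silver one on the bench (crop 235,370). Next I'll measure precisely.

Run:
```python
from h import *
def blob(c,m,seed,z):
    n,l,st,ce=cv2.connectedComponentsWithStats(m.astype(np.uint8))
    k=l[seed[1],seed[0]]; cn=max(cv2.findContours((l==k).astype(np.uint8),0,1)[0],key=cv2.contourArea)
    e=cv2.fitEllipse(cv2.convexHull(cn)); p=ray(c,e[0],z)
    _,K,R,t=c; d=(R@p+t)[2]; print(np.round(e[0],1),np.round(e[1],1),"mm",np.round(np.array(e[1])*d/K[0,0],1),st[k,4],p.round(1)); return p
c=cam("top"); s=cam("side")
g=c[0].min(2)
for th in (130,145,160):
    m=np.zeros(g.shape,bool); m[170:212,208:252]=g[170:212,208:252]>th
    blob(c,cv2.morphologyEx(m.astype(np.uint8),cv2.MORPH_CLOSE,np.ones((3,3))),(230,192),125.5)
f=c[0].astype(int); print(f[232,320],f[232,300],f[215,290],f[192,230],f[200,222],f[205,230])
m=(f[...,0]-f[...,1]>8); m[:200]=0; blob(c,m,(318,228),3)
f=s[0].astype(int); m=(f[...,0]-f[...,1]>8);print(f[270,240],f[285,200],f[184,257]); blob(s,m,(240,272),3)
q=ray(c,(230,192),125.5); print(proj(s,q), [proj(c,np.array([485,-355,3]))])
for uv in ((241.7,175),(229.5,208)): pass
print("plate",ray(c,(233.2,199.6),3).round(1))
```

```text
[228.9 191.8] [21.7 21.7] mm [47.2 47.3] 377 [ 564.4 -124.7  125.5]
[229.  191.8] [20.5 21. ] mm [44.7 45.7] 348 [ 564.3 -124.9  125.5]
[229.3 191.8] [10.8 11. ] mm [23.6 23.9] 87 [ 564.5 -125.6  125.5]
[163 154 160] [148 149 149] [159 165 164] [158 157 163] [137 136 140] [87 85 84]Traceback (most recent call last):
  File "<stdin>", line 13, in <module>
  File "<stdin>", line 5, in blob
cv2.error: OpenCV(4.12.0) /io/opencv/modules/imgproc/src/shapedescr.cpp:361: error: (-201:Incorrect size of input array) There should be at least 5 points to fit the ellipse in function 'fitEllipseNoDirect'
```

Run:
```python
from h import *
c=cam("top"); s=cam("side")
for n,c_,box in (("top",c,(195,285,285,370)),("side",s,(245,305,205,285))):
    f=cv2.GaussianBlur(c_[0],(5,5),0).astype(int); v=(f[...,0]+f[...,2])/2-f[...,1]
    m=np.zeros(v.shape,np.uint8); y0,y1,x0,x1=box; m[y0:y1,x0:x1]=v[y0:y1,x0:x1]>3
    cn=max(cv2.findContours(m,0,1)[0],key=cv2.contourArea); e=cv2.fitEllipse(cv2.convexHull(cn)); p=ray(c_,e[0],8)
    d=(c_[2]@p+c_[3])[2]; print(n,np.round(e[0],1),np.round(np.array(e[1])*d/c_[1][0,0],1),p.round(1))
# canister cap in side view vs top
print(proj(s,[564.5,-125,125.5]),"plate",ray(c,(233.2,199.6),3).round(1))
print("dish dot side",ray(s,(180+257/4,170+422/4),3))
```

```text
top [326.1 232. ] [114.7 118.8] [ 485.7 -355.6    8. ]
side [243.8 274.7] [ 79.5 111.5] [ 486.7 -360.2    8. ]
[252.09276514 183.9980683 ] plate [ 562.9 -127.     3. ]
dish dot side [ 488.21226457 -358.18968806    3.        ]
```

Position summary: the cap axis is at about (564,-126), where the plate and both views agree. The dish is at about (487,-358). Moving in at z=240.

Call:
jog_arm([
  {"x": -0.76, "y": 0.45, "claw": 1},
  {"x": -0.76, "y": 0.45, "claw": 1},
  {"x": -0.76, "y": 0.45, "claw": 1},
  {"x": -0.76, "y": 0.45, "claw": 1},
  {"x": -0.76, "y": 0.45, "claw": 1},
  {"x": -0.76, "y": 0.45, "claw": 1},
])

```text
invalid input
```

Call:
jog_arm([
  {"x": -0.76, "y": 0.45, "claw": 1},
  {"x": -0.76, "y": 0.45, "claw": 1},
  {"x": -0.76, "y": 0.45, "claw": 1},
  {"x": -0.76, "y": 0.45, "claw": 1},
  {"x": -0.76, "y": 0.45, "claw": 1},
  {"x": -0.76, "y": 0.45, "claw": 1},
])

```text
invalid input
```

Call:
jog_arm([
  {"x": -0.76, "y": 0.45, "claw": 1},
  {"x": -0.76, "y": 0.45, "claw": 1},
  {"x": -0.76, "y": 0.45, "claw": 1},
  {"x": -0.76, "y": 0.45, "claw": 1},
  {"x": -0.76, "y": 0.45, "claw": 1},
  {"x": -0.76, "y": 0.45, "claw": 1},
  {"x": -0.76, "y": 0.45, "claw": 1},
])

```text
invalid input
```

```bash
cat >> h.py <<'E'
def go(x,y,z,yaw=None):
    s=sensors.state(); p=s["eef_pos"]; w=s["orientation"][2]; d=np.array([x,y,z])-p
    print("units x %.4f y %.4f z %.4f"%tuple(np.array([d[0]*np.cos(w)+d[1]*np.sin(w), d[0]*np.sin(w)-d[1]*np.cos(w), -d[2]])/200))
def st():
    s=sensors.state(); print("t %.2f"%s["t"],s["joint_pos"].round(3),s["eef_pos"].round(1),s["orientation"].round(3),s["wrist_force"].round(1),"w %.1f f %.1f"%(s["width"],s["finger_force"]))
E
python3 - <<'E'
from h import *
st(); go(564.3,-125.8,200)
c=cam("wrist"); cv2.imwrite("pics/w0.png",c[0]); print((-c[2].T@c[3]).round(1),c[1][0,0])
print(proj(c,[564.3,-125.8,125.5]))
E
```

```text
t 0.40 [-0.867  0.385  0.008 -0.    -1.194 -0.259] [ 268.9 -564.1  241.4] [ 3.141 -0.    -2.697] [-0.2  0.5  1.1] w 87.0 f 0.0
units x -2.2762 y 1.3427 z 0.2069
[ 197.9 -599.5  384.5] 319.4714830439337
[470.48566519 536.37422872]
```

View pics/w0.png

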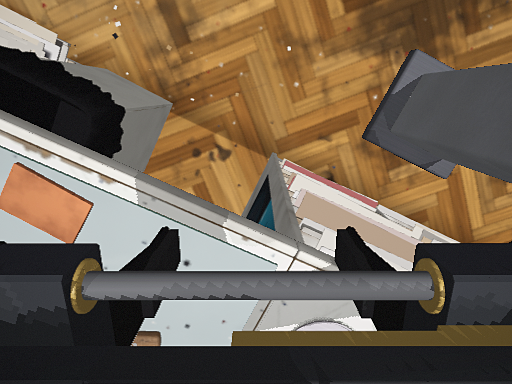

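The picture shows only the start pose: floor, bench edge and the open fingers at rows 230-340. The moves were refused, probably because every key is needed in each row.

Call:
jog_arm([
  {"x": -0.76, "y": 0.45, "z": 0, "twist": 0, "claw": 1},
  {"x": -0.76, "y": 0.45, "z": 0, "twist": 0, "claw": 1},
  {"x": -0.76, "y": 0.45, "z": 0, "twist": 0, "claw": 1},
  {"x": -0.76, "y": 0.45, "z": 0, "twist": 0, "claw": 1},
  {"x": -0.76, "y": 0.45, "z": 0, "twist": 0, "claw": 1},
  {"x": -0.76, "y": 0.45, "z": 0, "twist": 0, "claw": 1},
])

```text
t: 0.95
eef_pos: [369.0, -415.4, 242.1]
orientation: [-3.141, 0.001, -2.692]
wrist_force: [1.0, 0.1, 0.2]
width: 87.2
finger_force: 0.0
```

Call:
jog_arm([
  {"x": -0.76, "y": 0.45, "z": 0, "twist": 1, "claw": 1},
  {"x": -0.76, "y": 0.45, "z": 0, "twist": 1, "claw": 1},
  {"x": -0.76, "y": 0.45, "z": 0, "twist": 1, "claw": 1},
  {"x": -0.76, "y": 0.45, "z": 0, "twist": 1, "claw": 1},
  {"x": -0.76, "y": 0.45, "z": 0, "twist": 1, "claw": 1},
  {"x": -0.76, "y": 0.45, "z": 0, "twist": 1, "claw": 1},
  {"x": -0.76, "y": 0.45, "z": 0, "twist": 1, "claw": 1},
  {"x": -0.76, "y": 0.45, "z": 0, "twist": 1, "claw": 1},
  {"x": -0.76, "y": 0.45, "z": 0, "twist": 1, "claw": 1},
  {"x": -0.76, "y": 0.45, "z": 0, "twist": 1, "claw": 1},
])

```text
t: 1.78
eef_pos: [465.7, -271.8, 241.5]
orientation: [-3.141, -0.0, 2.536]
wrist_force: [-0.6, 0.3, 0.4]
width: 87.1
finger_force: 0.0
```

Run:
```python
from h import *
st(); go(564.3,-125.8,200)
```

```text
t 1.78 [-0.227  0.239 -0.203  0.    -1.129 -1.949] [ 465.7 -271.8  241.5] [-3.141 -0.     2.536] [-0.6  0.3  0.4] w 87.1 f 0.0
units x 0.0099 y 0.8810 z 0.2075
```

Call:
jog_arm([
  {"x": 0.01, "y": 0.88, "z": 0, "twist": 0.7, "claw": 1},
  {"x": 0.01, "y": 0.88, "z": 0, "twist": 0.7, "claw": 1},
  {"x": 0.01, "y": 0.88, "z": 0, "twist": 0.7, "claw": 1},
  {"x": 0.01, "y": 0.88, "z": 0, "twist": 0.7, "claw": 1},
  {"x": 0.01, "y": 0.88, "z": 0, "twist": 0.7, "claw": 1},
  {"x": 0.01, "y": 0.88, "z": 0, "twist": 0.7, "claw": 1},
  {"x": 0.01, "y": 0.88, "z": 0, "twist": 0.7, "claw": 1},
  {"x": 0.01, "y": 0.88, "z": 0, "twist": 0.7, "claw": 1},
])

```text
t: 2.45
eef_pos: [563.9, -125.3, 241.3]
orientation: [-3.141, 0.0, 1.81]
wrist_force: [0.4, -0.1, -0.5]
width: 86.8
finger_force: 0.0
```

Run:
```python
from h import *
st(); go(564.3,-125.8,170)
c=cam("wrist"); cv2.imwrite("pics/w1.png",c[0]); print((-c[2].T@c[3]).round(1))
print(proj(c,[564.3,-125.8,125.5]))
```

```text
t 2.45 [ 0.062  0.305 -0.112  0.    -1.155 -2.964] [ 563.9 -125.3  241.3] [-3.141  0.     1.81 ] [ 0.4 -0.1 -0.5] w 86.8 f 0.0
units x -0.0030 y 0.0012 z 0.3567
[546.6 -47.7 384.4]
[256.15805845 192.67396879]
```

View pics/w1.png

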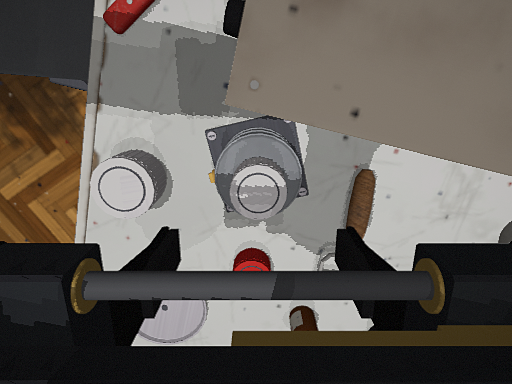

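Wrist view: the cap on the canister has its top centre near (259,192), nearly centred between the fingers (130-385). I'll fit it.

Run:
```python
from h import *
c=cam("wrist"); g=c[0].min(2); sub=cv2.resize(c[0][155:232,210:310],None,fx=4,fy=4,interpolation=cv2.INTER_CUBIC)
gg=cv2.GaussianBlur(cv2.cvtColor(sub,cv2.COLOR_BGR2GRAY),(5,5),0)
for p2 in (40,30):
    h=cv2.HoughCircles(gg,cv2.HOUGH_GRADIENT_ALT,1.5,20,param1=200,param2=.7,minRadius=50,maxRadius=170)
    break
if h is not None:
  for x,y,r in h[0]:
    u=(x/4+210-.375,y/4+155-.375); p=ray(c,u,125.5); d=(c[2]@p+c[3])[2]; print(np.round(u,1),"r mm",round(r/4*d/c[1][0,0],1),p.round(1))
print(g[192,225:295:2])
print("tool axis pt",ray(c,proj(c,[563.9,-125.3,125.5]),125.5), proj(c,[563.9,-125.3,125.5]))
w=1.81; print("tool y in world",np.sin(w),-np.cos(w))
```

```text
[258.8 192.5] r mm 16.7 [ 566.2 -125.5  125.5]
[258.8 192.5] r mm 23.8 [ 566.2 -125.5  125.5]
[ 79  80  89 139 140 150  94 106 138 139 140 153 132 134 137 140 155 135
 134 134 137 152 135 134 137 136 135  65 136 136 138  83  82  80  81]
tool axis pt [ 563.9 -125.3  125.5] [256.13172851 191.71426719]
tool y in world 0.9715269558223153 0.23692904868467468
```

Call:
jog_arm([
  {"x": -0.003, "y": 0.009, "z": 0.2, "twist": 0, "claw": 1},
  {"x": -0.003, "y": 0.009, "z": 0.4, "twist": 0, "claw": 0.6},
  {"x": -0.003, "y": 0.009, "z": 0.55, "twist": 0, "claw": 0.5},
  {"x": -0.003, "y": 0.009, "z": 0.645, "twist": 0, "claw": 0.3},
  {"x": -0.003, "y": 0.009, "z": 0.645, "twist": 0, "claw": 0.27},
  {"x": -0.003, "y": 0.009, "z": 0.645, "twist": 0, "claw": 0.24},
  {"x": -0.003, "y": 0.009, "z": 0.645, "twist": 0, "claw": 0.24},
])

```text
t: 3.13
eef_pos: [567.0, -125.5, 114.3]
orientation: [3.139, 0.001, 1.807]
wrist_force: [-0.6, -0.6, 0.6]
width: 57.3
finger_force: 0.0
```

Run:
```python
from h import *
st(); 
c=cam("wrist"); im=c[0]; cv2.imwrite("pics/w2.png",im); st()
```

```text
t 3.13 [ 6.100e-02  4.300e-01 -2.730e-01  1.000e-03 -8.650e-01 -2.967e+00] [ 567.  -125.5  114.3] [3.139e+00 1.000e-03 1.807e+00] [-0.6 -0.6  0.6] w 57.3 f 0.0
t 3.18 [ 6.100e-02  4.290e-01 -2.720e-01  1.000e-03 -8.650e-01 -2.968e+00] [ 567.2 -125.4  114.7] [3.138e+00 1.000e-03 1.807e+00] [-0.6  0.3  1.2] w 56.2 f 0.0
```

View pics/w2.png

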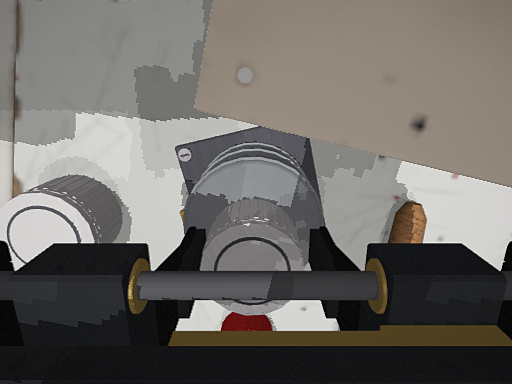

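Wrist close-up: the cap's ring is centred near u=252.5 between the pads at 203 and 310, so the tool sits about 1.5 mm too far along its +y, though it may still be settling. I'll let it settle and then measure again.

Call:
jog_arm([
  {"x": 0, "y": 0, "z": 0, "twist": 0, "claw": 0.24},
  {"x": 0, "y": 0, "z": 0, "twist": 0, "claw": 0.24},
  {"x": 0, "y": 0, "z": 0, "twist": 0, "claw": 0.24},
])

```text
t: 3.43
eef_pos: [566.4, -124.9, 113.7]
orientation: [3.139, 0.0, 1.806]
wrist_force: [-0.7, 0.1, 0.1]
width: 54.3
finger_force: 0.0
```

Run:
```python
from h import *
st(); c=cam("wrist"); g=cv2.GaussianBlur(cv2.cvtColor(c[0],cv2.COLOR_BGR2GRAY),(3,3),0)
sub=cv2.resize(c[0][225:310,190:325],None,fx=5,fy=5,interpolation=2); cv2.imwrite("pics/w3.png",sub)
st(); print(proj(c,sensors.state()["eef_pos"]+[0,0,11]))
```

```text
t 3.43 [ 0.062  0.43  -0.274  0.    -0.865 -2.968] [ 566.4 -124.9  113.7] [3.139 0.    1.806] [-0.7  0.1  0.1] w 54.3 f 0.0
t 3.48 [ 0.062  0.43  -0.274  0.    -0.865 -2.968] [ 566.3 -124.8  113.4] [3.14  0.    1.806] [-0.3  0.5 -0.1] w 54.3 f 0.0
[254.10151883 271.17109237]
```

View pics/w3.png

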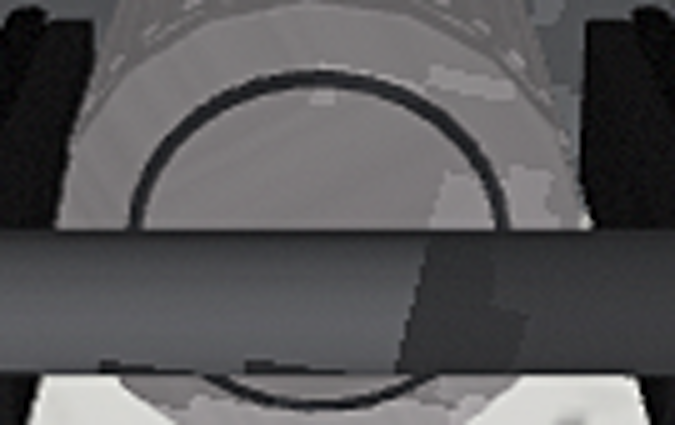

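Close crop: the ring centre is at u≈254.0 against the pad midpoint at 254.7, so it is centred to about 0.3 mm. Now I'll close slowly.

Call:
jog_arm([
  {"x": -0.003, "y": -0.001, "z": 0, "twist": 0, "claw": 0.2},
  {"x": -0.003, "y": -0.001, "z": 0, "twist": 0, "claw": 0.18},
  {"x": -0.003, "y": -0.001, "z": 0, "twist": 0, "claw": 0.16},
  {"x": -0.003, "y": -0.001, "z": 0, "twist": 0, "claw": 0.16},
  {"x": -0.003, "y": -0.001, "z": 0, "twist": 0, "claw": 0.15},
  {"x": -0.003, "y": -0.001, "z": 0, "twist": 0, "claw": 0.15},
])

```text
t: 3.98
eef_pos: [565.6, -125.5, 112.4]
orientation: [-3.141, -0.0, 1.806]
wrist_force: [-0.1, -0.3, 0.8]
width: 50.5
finger_force: 2.4
```

Call:
jog_arm([
  {"x": 0, "y": 0, "z": 0, "twist": 0, "claw": 0.13},
  {"x": 0, "y": 0, "z": 0, "twist": 0, "claw": 0.1},
  {"x": 0, "y": 0, "z": 0, "twist": 0, "claw": 0.0},
  {"x": 0, "y": 0, "z": 0, "twist": 0, "claw": 0.0},
])

```text
t: 4.32
eef_pos: [565.6, -125.5, 112.5]
orientation: [-3.141, -0.0, 1.806]
wrist_force: [-2.0, 0.3, 0.3]
width: 49.2
finger_force: 29.8
```

Call:
jog_arm([
  {"x": 0, "y": 0, "z": -0.001, "twist": -0.06, "claw": 0},
  {"x": 0, "y": 0, "z": -0.002, "twist": -0.16, "claw": 0},
  {"x": 0, "y": 0, "z": -0.003, "twist": -0.26, "claw": 0},
  {"x": 0, "y": 0, "z": -0.004, "twist": -0.36, "claw": 0},
  {"x": 0, "y": 0, "z": -0.005, "twist": -0.46, "claw": 0},
])

```text
t: 4.73
eef_pos: [565.8, -125.3, 113.2]
orientation: [3.142, -0.0, 2.293]
wrist_force: [-0.3, 0.1, -0.3]
width: 49.3
finger_force: 29.8
```

Call:
jog_arm([
  {"x": 0, "y": 0, "z": -0.001, "twist": -0.1, "claw": 0},
  {"x": 0, "y": 0, "z": -0.002, "twist": -0.2, "claw": 0},
  {"x": 0, "y": 0, "z": -0.004, "twist": -0.3, "claw": 0},
  {"x": 0, "y": 0, "z": -0.005, "twist": -0.4, "claw": 0},
  {"x": 0, "y": 0, "z": -0.006, "twist": -0.5, "claw": 0},
  {"x": 0, "y": 0, "z": -0.007, "twist": -0.6, "claw": 0},
  {"x": 0, "y": 0, "z": -0.008, "twist": -0.7, "claw": 0},
  {"x": 0, "y": 0, "z": -0.009, "twist": -0.8, "claw": 0},
  {"x": 0, "y": 0, "z": -0.011, "twist": -0.9, "claw": 0},
  {"x": 0, "y": 0, "z": -0.012, "twist": -1, "claw": 0},
])

```text
t: 5.57
eef_pos: [566.1, -125.3, 115.7]
orientation: [3.141, 0.001, -2.943]
wrist_force: [-1.0, -1.2, -1.1]
width: 49.2
finger_force: 29.8
```

Run:
```python
from h import *
st(); print(sensors.state()["wrist_torque"]); c=cam("wrist")
sub=cv2.resize(c[0][200:320,160:350],None,fx=4,fy=4,interpolation=2); cv2.imwrite("pics/w4.png",sub)
```

```text
t 5.57 [ 0.061  0.428 -0.271 -0.    -0.871 -1.433] [ 566.1 -125.3  115.7] [ 3.141e+00  1.000e-03 -2.943e+00] [-1.  -1.2 -1.1] w 49.2 f 29.8
[-0.01174826  0.08873265 -0.03102913]
```

Call:
jog_arm([
  {"x": 0, "y": 0, "z": -0.001, "twist": -0.1, "claw": 0},
  {"x": 0, "y": 0, "z": -0.002, "twist": -0.2, "claw": 0},
  {"x": 0, "y": 0, "z": -0.004, "twist": -0.3, "claw": 0},
  {"x": 0, "y": 0, "z": -0.005, "twist": -0.4, "claw": 0},
  {"x": 0, "y": 0, "z": -0.006, "twist": -0.5, "claw": 0},
  {"x": 0, "y": 0, "z": -0.007, "twist": -0.6, "claw": 0},
  {"x": 0, "y": 0, "z": -0.008, "twist": -0.7, "claw": 0},
  {"x": 0, "y": 0, "z": -0.009, "twist": -0.8, "claw": 0},
  {"x": 0, "y": 0, "z": -0.011, "twist": -0.9, "claw": 0},
  {"x": 0, "y": 0, "z": -0.012, "twist": -1, "claw": 0},
])

```text
t: 6.45
eef_pos: [565.7, -125.2, 118.0]
orientation: [3.141, 0.0, -1.898]
wrist_force: [-1.6, 0.6, -1.1]
width: 49.7
finger_force: 29.8
```

Call:
jog_arm([
  {"x": 0, "y": 0, "z": -0.001, "twist": -0.1, "claw": 0},
  {"x": 0, "y": 0, "z": -0.002, "twist": -0.2, "claw": 0},
  {"x": 0, "y": 0, "z": -0.004, "twist": -0.3, "claw": 0},
  {"x": 0, "y": 0, "z": -0.005, "twist": -0.4, "claw": 0},
  {"x": 0, "y": 0, "z": -0.006, "twist": -0.5, "claw": 0},
  {"x": 0, "y": 0, "z": -0.007, "twist": -0.6, "claw": 0},
  {"x": 0, "y": 0, "z": -0.008, "twist": -0.7, "claw": 0},
  {"x": 0, "y": 0, "z": -0.009, "twist": -0.8, "claw": 0},
  {"x": 0, "y": 0, "z": -0.011, "twist": -0.9, "claw": 0},
  {"x": 0, "y": 0, "z": -0.012, "twist": -1, "claw": 0},
])

```text
t: 7.28
eef_pos: [565.4, -125.1, 120.2]
orientation: [3.141, 0.001, -0.851]
wrist_force: [-0.4, 1.0, -0.8]
width: 49.4
finger_force: 29.8
```

Call:
jog_arm([
  {"x": 0, "y": 0, "z": -0.001, "twist": -0.1, "claw": 0},
  {"x": 0, "y": 0, "z": -0.002, "twist": -0.2, "claw": 0},
  {"x": 0, "y": 0, "z": -0.004, "twist": -0.3, "claw": 0},
  {"x": 0, "y": 0, "z": -0.005, "twist": -0.4, "claw": 0},
  {"x": 0, "y": 0, "z": -0.006, "twist": -0.5, "claw": 0},
  {"x": 0, "y": 0, "z": -0.007, "twist": -0.6, "claw": 0},
  {"x": 0, "y": 0, "z": -0.008, "twist": -0.7, "claw": 0},
  {"x": 0, "y": 0, "z": -0.009, "twist": -0.8, "claw": 0},
  {"x": 0, "y": 0, "z": -0.011, "twist": -0.9, "claw": 0},
  {"x": 0, "y": 0, "z": -0.012, "twist": -1, "claw": 0},
])

```text
t: 8.12
eef_pos: [565.2, -125.2, 122.6]
orientation: [-3.141, 0.001, 0.196]
wrist_force: [-1.4, 0.6, -0.9]
width: 49.2
finger_force: 29.8
```

Call:
jog_arm([
  {"x": 0, "y": 0, "z": -0.001, "twist": -0.1, "claw": 0},
  {"x": 0, "y": 0, "z": -0.002, "twist": -0.2, "claw": 0},
  {"x": 0, "y": 0, "z": -0.004, "twist": -0.3, "claw": 0},
  {"x": 0, "y": 0, "z": -0.005, "twist": -0.4, "claw": 0},
  {"x": 0, "y": 0, "z": -0.006, "twist": -0.5, "claw": 0},
  {"x": 0, "y": 0, "z": -0.007, "twist": -0.6, "claw": 0},
  {"x": 0, "y": 0, "z": -0.008, "twist": -0.7, "claw": 0},
  {"x": 0, "y": 0, "z": -0.009, "twist": -0.8, "claw": 0},
  {"x": 0, "y": 0, "z": -0.011, "twist": -0.9, "claw": 0},
  {"x": 0, "y": 0, "z": -0.012, "twist": -1, "claw": 0},
])

```text
t: 8.95
eef_pos: [565.3, -125.3, 125.0]
orientation: [-3.14, -0.0, 1.243]
wrist_force: [-1.1, 1.3, -1.6]
width: 49.4
finger_force: 29.8
```

Run:
```python
from h import *
st(); print(sensors.state()["wrist_torque"])
```

```text
t 8.95 [ 6.100e-02  4.170e-01 -2.620e-01 -1.000e-03 -8.940e-01  2.753e+00] [ 565.3 -125.3  125. ] [-3.14  -0.     1.243] [-1.1  1.3 -1.6] w 49.4 f 29.8
[-0.03999904  0.37732237 -0.04673425]
```

Call:
jog_arm([
  {"x": 0, "y": 0, "z": 0, "twist": 0, "claw": 0.2},
  {"x": 0, "y": 0, "z": 0, "twist": 0, "claw": 0.35},
  {"x": 0, "y": 0, "z": 0, "twist": 0, "claw": 0.4},
  {"x": 0, "y": 0, "z": 0, "twist": 0.1, "claw": 0.4},
  {"x": 0, "y": 0, "z": 0, "twist": 1, "claw": 0.4},
  {"x": 0, "y": 0, "z": 0, "twist": 1, "claw": 0.4},
  {"x": 0, "y": 0, "z": 0, "twist": 1, "claw": 0.4},
  {"x": 0, "y": 0, "z": 0, "twist": 1, "claw": 0.4},
  {"x": 0, "y": 0, "z": 0, "twist": 1, "claw": 0.4},
  {"x": 0, "y": 0, "z": 0, "twist": 1, "claw": 0.4},
  {"x": 0, "y": 0, "z": 0, "twist": 1, "claw": 0.4},
  {"x": 0, "y": 0, "z": 0, "twist": 1, "claw": 0.4},
  {"x": 0, "y": 0, "z": 0, "twist": 1, "claw": 0.4},
])

```text
t: 10.03
eef_pos: [566.3, -125.5, 125.8]
orientation: [3.141, -0.001, 0.19]
wrist_force: [0.6, -0.2, -0.4]
width: 60.9
finger_force: 0.0
```

Call:
jog_arm([
  {"x": 0, "y": 0, "z": 0, "twist": 1, "claw": 0.4},
  {"x": 0, "y": 0, "z": 0, "twist": 1, "claw": 0.4},
  {"x": 0, "y": 0, "z": 0, "twist": 1, "claw": 0.4},
  {"x": 0, "y": 0, "z": 0, "twist": 1, "claw": 0.4},
  {"x": 0, "y": 0, "z": 0, "twist": 1, "claw": 0.4},
  {"x": 0, "y": 0, "z": 0, "twist": 1, "claw": 0.4},
  {"x": 0, "y": 0, "z": 0, "twist": 1, "claw": 0.4},
  {"x": 0, "y": 0, "z": 0, "twist": 1, "claw": 0.4},
  {"x": 0, "y": 0, "z": 0, "twist": 1, "claw": 0.4},
])

```text
t: 10.78
eef_pos: [566.1, -125.5, 125.8]
orientation: [-3.141, -0.001, -0.858]
wrist_force: [0.5, 0.8, -0.1]
width: 61.1
finger_force: 0.0
```

Call:
jog_arm([
  {"x": 0, "y": 0, "z": 0, "twist": 1, "claw": 0.4},
  {"x": 0, "y": 0, "z": 0, "twist": 1, "claw": 0.4},
  {"x": 0, "y": 0, "z": 0, "twist": 1, "claw": 0.4},
  {"x": 0, "y": 0, "z": 0, "twist": 1, "claw": 0.4},
  {"x": 0, "y": 0, "z": 0, "twist": 1, "claw": 0.4},
  {"x": 0, "y": 0, "z": 0, "twist": 1, "claw": 0.4},
  {"x": 0, "y": 0, "z": 0, "twist": 1, "claw": 0.4},
  {"x": 0, "y": 0, "z": 0, "twist": 1, "claw": 0.4},
  {"x": 0, "y": 0, "z": 0, "twist": 1, "claw": 0.35},
  {"x": 0, "y": 0, "z": 0, "twist": 1, "claw": 0.25},
  {"x": 0, "y": 0, "z": 0, "twist": 1, "claw": 0.25},
])

```text
t: 11.7
eef_pos: [566.1, -125.5, 125.7]
orientation: [-3.141, 0.0, -1.899]
wrist_force: [-0.4, 0.9, -0.2]
width: 55.5
finger_force: 0.0
```

Run:
```python
from h import *
st(); c=cam("wrist")
sub=cv2.resize(c[0][200:330,170:345],None,fx=4,fy=4,interpolation=2); cv2.imwrite("pics/w5.png",sub); print(proj(c,sensors.state()["eef_pos"]+[0,0,12]))
```

```text
t 11.70 [ 0.061  0.416 -0.261  0.    -0.893 -0.389] [ 566.1 -125.5  125.7] [-3.141  0.    -1.899] [-0.4  0.9 -0.2] w 55.5 f 0.0
[261.01711756 274.76221035]
```

View pics/w5.png

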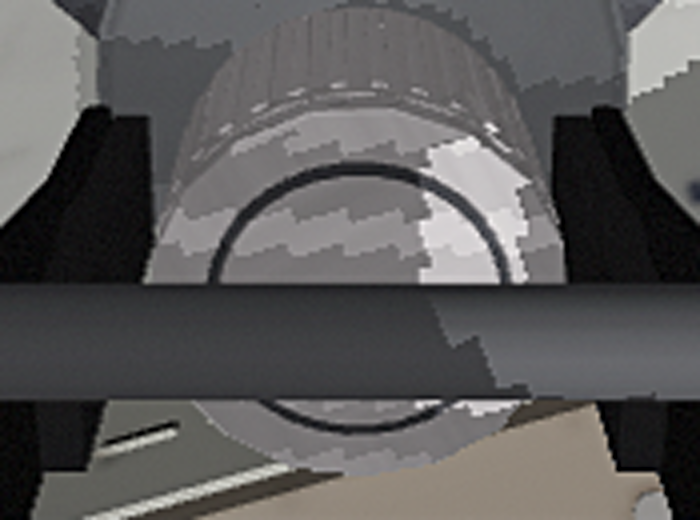

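Wrist crop: the cap has climbed. Its ring is centred at crop x=361 against the finger midpoint at 352, so I'll shift about 0.6 mm along tool +y and regrip gently.

Call:
jog_arm([
  {"x": 0, "y": 0.003, "z": 0, "twist": 0, "claw": 0.22},
  {"x": 0, "y": 0.003, "z": 0, "twist": 0, "claw": 0.2},
  {"x": 0, "y": 0.003, "z": 0, "twist": 0, "claw": 0.18},
  {"x": 0, "y": 0.003, "z": 0, "twist": 0, "claw": 0.16},
  {"x": 0, "y": 0.003, "z": 0, "twist": 0, "claw": 0.15},
  {"x": 0, "y": 0.003, "z": 0, "twist": 0, "claw": 0.15},
])

```text
t: 12.25
eef_pos: [565.3, -125.3, 125.6]
orientation: [-3.141, 0.0, -1.901]
wrist_force: [0.6, -0.6, -0.5]
width: 50.3
finger_force: 0.1
```

Call:
jog_arm([
  {"x": 0, "y": 0, "z": 0, "twist": 0, "claw": 0.13},
  {"x": 0, "y": 0, "z": 0, "twist": 0, "claw": 0.1},
  {"x": 0, "y": 0, "z": 0, "twist": 0, "claw": 0},
  {"x": 0, "y": 0, "z": 0, "twist": 0, "claw": 0},
])

```text
t: 12.58
eef_pos: [565.3, -125.3, 125.6]
orientation: [-3.141, 0.0, -1.901]
wrist_force: [0.4, -0.4, -0.4]
width: 49.6
finger_force: 30.0
```

Call:
jog_arm([
  {"x": 0, "y": 0, "z": -0.001, "twist": -0.1, "claw": 0},
  {"x": 0, "y": 0, "z": -0.002, "twist": -0.2, "claw": 0},
  {"x": 0, "y": 0, "z": -0.004, "twist": -0.3, "claw": 0},
  {"x": 0, "y": 0, "z": -0.005, "twist": -0.4, "claw": 0},
  {"x": 0, "y": 0, "z": -0.006, "twist": -0.5, "claw": 0},
  {"x": 0, "y": 0, "z": -0.007, "twist": -0.6, "claw": 0},
  {"x": 0, "y": 0, "z": -0.008, "twist": -0.7, "claw": 0},
  {"x": 0, "y": 0, "z": -0.009, "twist": -0.8, "claw": 0},
  {"x": 0, "y": 0, "z": -0.011, "twist": -0.9, "claw": 0},
  {"x": 0, "y": 0, "z": -0.012, "twist": -1, "claw": 0},
])

```text
t: 13.42
eef_pos: [565.1, -125.1, 127.9]
orientation: [3.141, 0.001, -0.849]
wrist_force: [0.4, 1.3, 1.1]
width: 49.3
finger_force: 30.0
```

Call:
jog_arm([
  {"x": 0, "y": 0, "z": -0.001, "twist": -0.1, "claw": 0},
  {"x": 0, "y": 0, "z": -0.002, "twist": -0.2, "claw": 0},
  {"x": 0, "y": 0, "z": -0.004, "twist": -0.3, "claw": 0},
  {"x": 0, "y": 0, "z": -0.005, "twist": -0.4, "claw": 0},
  {"x": 0, "y": 0, "z": -0.006, "twist": -0.5, "claw": 0},
  {"x": 0, "y": 0, "z": -0.007, "twist": -0.6, "claw": 0},
  {"x": 0, "y": 0, "z": -0.008, "twist": -0.7, "claw": 0},
  {"x": 0, "y": 0, "z": -0.009, "twist": -0.8, "claw": 0},
  {"x": 0, "y": 0, "z": -0.011, "twist": -0.9, "claw": 0},
  {"x": 0, "y": 0, "z": -0.012, "twist": -1, "claw": 0},
])

```text
t: 14.25
eef_pos: [564.6, -125.3, 130.3]
orientation: [-3.141, 0.002, 0.199]
wrist_force: [-1.6, 0.8, 0.6]
width: 49.0
finger_force: 30.0
```

Call:
jog_arm([
  {"x": 0, "y": 0, "z": -0.001, "twist": -0.1, "claw": 0},
  {"x": 0, "y": 0, "z": -0.002, "twist": -0.2, "claw": 0},
  {"x": 0, "y": 0, "z": -0.004, "twist": -0.3, "claw": 0},
  {"x": 0, "y": 0, "z": -0.005, "twist": -0.4, "claw": 0},
  {"x": 0, "y": 0, "z": -0.006, "twist": -0.5, "claw": 0},
  {"x": 0, "y": 0, "z": -0.007, "twist": -0.6, "claw": 0},
  {"x": 0, "y": 0, "z": -0.008, "twist": -0.7, "claw": 0},
  {"x": 0, "y": 0, "z": -0.009, "twist": -0.8, "claw": 0},
  {"x": 0, "y": 0, "z": -0.011, "twist": -0.9, "claw": 0},
  {"x": 0, "y": 0, "z": -0.012, "twist": -1, "claw": 0},
])

```text
t: 15.08
eef_pos: [564.8, -125.4, 132.6]
orientation: [-3.141, 0.0, 1.246]
wrist_force: [-0.6, -0.0, 0.3]
width: 49.0
finger_force: 30.0
```

Turned 507° in all with only small forces. Lifting a little first to check that the cap is free.

Call:
jog_arm([
  {"x": 0, "y": 0, "z": -0.005, "twist": 0, "claw": 0},
  {"x": 0, "y": 0, "z": -0.01, "twist": 0, "claw": 0},
  {"x": 0, "y": 0, "z": -0.015, "twist": 0, "claw": 0},
  {"x": 0, "y": 0, "z": -0.015, "twist": 0, "claw": 0},
])

```text
t: 15.42
eef_pos: [565.3, -125.3, 135.9]
orientation: [3.141, -0.0, 1.239]
wrist_force: [0.8, -0.9, 0.1]
width: 49.2
finger_force: 30.0
```

Call:
jog_arm([
  {"x": 0, "y": 0, "z": -0.04, "twist": 0, "claw": 0},
  {"x": 0, "y": 0, "z": -0.08, "twist": 0, "claw": 0},
  {"x": 0, "y": 0, "z": -0.12, "twist": 0, "claw": 0},
  {"x": 0, "y": 0, "z": -0.17, "twist": 0, "claw": 0},
  {"x": 0, "y": 0, "z": -0.22, "twist": 0, "claw": 0},
  {"x": 0, "y": 0, "z": -0.28, "twist": 0, "claw": 0},
  {"x": 0, "y": 0, "z": -0.34, "twist": 0, "claw": 0},
  {"x": 0, "y": 0, "z": -0.35, "twist": 0, "claw": 0},
  {"x": 0, "y": 0, "z": -0.35, "twist": 0, "claw": 0},
])

```text
t: 16.17
eef_pos: [565.9, -125.3, 207.4]
orientation: [3.139, -0.001, 1.241]
wrist_force: [0.2, 0.1, -1.8]
width: 49.4
finger_force: 30.0
```

Run:
```python
from h import *
st(); go(487,-358,205.7); c=cam("side"); e=sensors.state()["eef_pos"]; print(proj(c,e))
u,v=proj(c,e).astype(int); a=c[0][v-60:v+90,u-70:u+80]
cv2.imwrite("pics/s1.png",cv2.resize(a,None,fx=4,fy=4,interpolation=2))
```

```text
t 16.17 [ 0.061  0.333 -0.16   0.    -1.075  2.75 ] [ 565.9 -125.3  207.4] [ 3.139e+00 -1.000e-03  1.241e+00] [ 0.2  0.1 -1.8] w 49.4 f 30.0
units x -1.2286 y 0.0042 z 0.0083
[251.91522171 159.55029703]
```

View pics/s1.png

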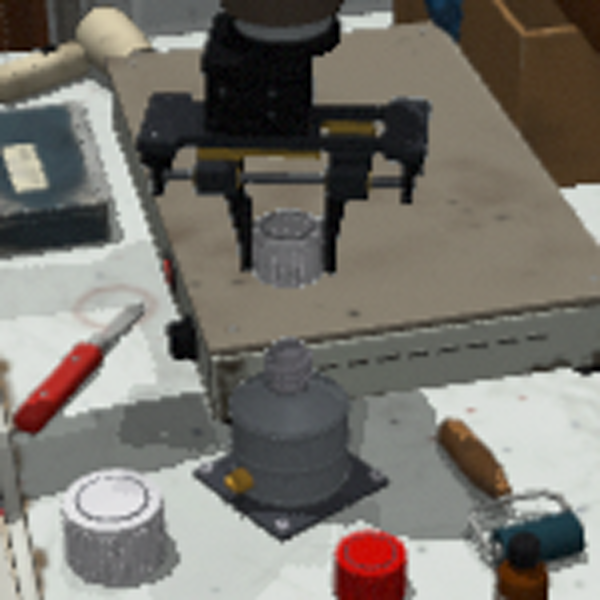

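The side view shows the cap held upright at crop (288,245) and the bare neck at (290,365). Carrying it to the dish with some clockwise twist, to keep joint 6 in range.

Call:
jog_arm([
  {"x": -0.08, "y": 0, "z": 0, "twist": 0.1, "claw": 0},
  {"x": -0.2, "y": 0, "z": 0, "twist": 0.2, "claw": 0},
  {"x": -0.35, "y": 0, "z": 0, "twist": 0.3, "claw": 0},
  {"x": -0.5, "y": 0, "z": 0, "twist": 0.4, "claw": 0},
  {"x": -0.65, "y": 0, "z": 0, "twist": 0.5, "claw": 0},
  {"x": -0.75, "y": 0, "z": 0, "twist": 0.5, "claw": 0},
  {"x": -0.8, "y": 0, "z": 0, "twist": 0.5, "claw": 0},
  {"x": -0.8, "y": 0, "z": 0, "twist": 0.5, "claw": 0},
])

```text
t: 16.88
eef_pos: [512.3, -278.1, 204.8]
orientation: [-3.14, 0.001, 0.714]
wrist_force: [0.9, -0.6, -1.0]
width: 49.0
finger_force: 30.0
```

Run:
```python
from h import *
st(); go(487,-357,45)
```

```text
t 16.88 [-0.22   0.343 -0.152 -0.    -1.078  2.505] [ 512.3 -278.1  204.8] [-3.14e+00  1.00e-03  7.14e-01] [ 0.9 -0.6 -1. ] w 49.0 f 30.0
units x -0.3539 y 0.2154 z 0.7989
```

Call:
jog_arm([
  {"x": -0.12, "y": 0.07, "z": 0, "twist": 0, "claw": 0},
  {"x": -0.24, "y": 0.14, "z": 0.05, "twist": 0, "claw": 0},
  {"x": -0.33, "y": 0.2, "z": 0.15, "twist": 0, "claw": 0},
  {"x": -0.354, "y": 0.215, "z": 0.27, "twist": 0, "claw": 0},
  {"x": -0.354, "y": 0.215, "z": 0.4, "twist": 0, "claw": 0},
  {"x": -0.354, "y": 0.215, "z": 0.52, "twist": 0, "claw": 0},
  {"x": -0.354, "y": 0.215, "z": 0.63, "twist": 0, "claw": 0},
  {"x": -0.354, "y": 0.215, "z": 0.71, "twist": 0, "claw": 0},
  {"x": -0.354, "y": 0.215, "z": 0.76, "twist": 0, "claw": 0},
  {"x": -0.354, "y": 0.215, "z": 0.79, "twist": 0, "claw": 0},
  {"x": -0.354, "y": 0.215, "z": 0.8, "twist": 0, "claw": 0},
  {"x": -0.354, "y": 0.215, "z": 0.8, "twist": 0, "claw": 0},
  {"x": -0.354, "y": 0.215, "z": 0.8, "twist": 0, "claw": 0},
])

```text
t: 17.97
eef_pos: [489.1, -355.8, 46.8]
orientation: [3.14, -0.001, 0.718]
wrist_force: [-1.3, 0.1, -0.8]
width: 49.0
finger_force: 30.0
```

Run:
```python
from h import *
st(); c=cam("side"); t=cam("top"); e=sensors.state()["eef_pos"]; print(proj(c,e),proj(c,[487,-357,3]))
a=cv2.resize(c[0][215:315,195:295],None,fx=4,fy=4,interpolation=2)
cv2.imwrite("pics/s2.png",a)
```

```text
t 17.97 [-0.361  0.549 -0.271  0.    -0.749  2.65 ] [ 489.1 -355.8   46.8] [ 3.14e+00 -1.00e-03  7.18e-01] [-1.3  0.1 -0.8] w 49.0 f 30.0
[243.93006518 262.2231974 ] [243.69587535 275.2661135 ]
```

View pics/s2.png

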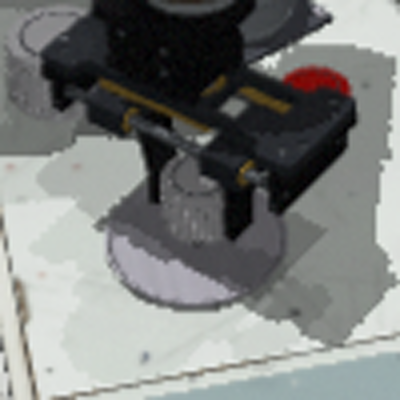

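The cap hangs over the dish centre (crop 195,225 against the dish centre at 195,240). Lowering slowly.

Call:
jog_arm([
  {"x": -0.004, "y": 0, "z": 0.02, "twist": 0, "claw": 0},
  {"x": -0.004, "y": 0, "z": 0.04, "twist": 0, "claw": 0},
  {"x": -0.004, "y": 0, "z": 0.055, "twist": 0, "claw": 0},
  {"x": -0.004, "y": 0, "z": 0.065, "twist": 0, "claw": 0},
  {"x": -0.004, "y": 0, "z": 0.075, "twist": 0, "claw": 0},
  {"x": -0.004, "y": 0, "z": 0.075, "twist": 0, "claw": 0},
  {"x": -0.004, "y": 0, "z": 0.075, "twist": 0, "claw": 0},
  {"x": -0.004, "y": 0, "z": 0.075, "twist": 0, "claw": 0},
])

```text
t: 18.73
eef_pos: [487.7, -356.2, 30.8]
orientation: [3.142, 0.0, 0.717]
wrist_force: [0.1, 0.1, -1.4]
width: 49.4
finger_force: 30.0
```

Call:
jog_arm([
  {"x": 0, "y": 0, "z": 0.005, "twist": 0, "claw": 0},
  {"x": 0, "y": 0, "z": 0.01, "twist": 0, "claw": 0},
  {"x": 0, "y": 0, "z": 0.01, "twist": 0, "claw": 0},
  {"x": 0, "y": 0, "z": 0.01, "twist": 0, "claw": 0},
])

```text
t: 19.07
eef_pos: [487.7, -356.1, 28.7]
orientation: [-3.141, 0.0, 0.717]
wrist_force: [0.4, -0.5, -0.2]
width: 48.8
finger_force: 30.0
```

Call:
jog_arm([
  {"x": 0, "y": 0, "z": 0.003, "twist": 0, "claw": 0},
  {"x": 0, "y": 0, "z": 0.006, "twist": 0, "claw": 0},
  {"x": 0, "y": 0, "z": 0.006, "twist": 0, "claw": 0},
  {"x": 0, "y": 0, "z": 0.006, "twist": 0, "claw": 0},
])

```text
t: 19.4
eef_pos: [487.7, -356.1, 27.5]
orientation: [-3.142, 0.0, 0.717]
wrist_force: [-0.3, -0.5, -1.3]
width: 49.3
finger_force: 30.0
```

Call:
jog_arm([
  {"x": 0, "y": 0, "z": 0.003, "twist": 0, "claw": 0},
  {"x": 0, "y": 0, "z": 0.005, "twist": 0, "claw": 0},
  {"x": 0, "y": 0, "z": 0.005, "twist": 0, "claw": 0},
  {"x": 0, "y": 0, "z": 0.005, "twist": 0, "claw": 0},
])

```text
t: 19.73
eef_pos: [487.7, -356.1, 26.5]
orientation: [3.142, -0.0, 0.717]
wrist_force: [0.4, -0.3, -1.0]
width: 49.0
finger_force: 30.0
```

Call:
jog_arm([
  {"x": 0, "y": 0, "z": 0.003, "twist": 0, "claw": 0},
  {"x": 0, "y": 0, "z": 0.005, "twist": 0, "claw": 0},
  {"x": 0, "y": 0, "z": 0.005, "twist": 0, "claw": 0},
  {"x": 0, "y": 0, "z": 0.005, "twist": 0, "claw": 0},
])

```text
t: 20.07
eef_pos: [487.8, -356.2, 26.1]
orientation: [3.141, -0.0, 0.717]
wrist_force: [-1.6, 1.5, 4.9]
width: 49.4
finger_force: 30.0
```

Call:
jog_arm([
  {"x": 0, "y": 0, "z": 0.002, "twist": 0, "claw": 0},
  {"x": 0, "y": 0, "z": 0.004, "twist": 0, "claw": 0},
  {"x": 0, "y": 0, "z": 0.004, "twist": 0, "claw": 0},
  {"x": 0, "y": 0, "z": 0.004, "twist": 0, "claw": 0},
])

```text
t: 20.4
eef_pos: [487.8, -356.2, 26.0]
orientation: [3.141, 0.0, 0.718]
wrist_force: [-2.4, 2.5, 9.4]
width: 49.2
finger_force: 30.0
```

Touchdown at a gentle 9 N. Backing off slightly, opening the fingers, and then rising.

Call:
jog_arm([
  {"x": 0, "y": 0, "z": -0.004, "twist": 0, "claw": 0},
  {"x": 0, "y": 0, "z": -0.004, "twist": 0, "claw": 0.12},
  {"x": 0, "y": 0, "z": -0.004, "twist": 0, "claw": 0.2},
  {"x": 0, "y": 0, "z": -0.004, "twist": 0, "claw": 0.3},
  {"x": 0, "y": 0, "z": -0.004, "twist": 0, "claw": 0.4},
  {"x": 0, "y": 0, "z": -0.004, "twist": 0, "claw": 0.4},
  {"x": 0, "y": 0, "z": -0.004, "twist": 0, "claw": 0.4},
])

```text
t: 20.98
eef_pos: [487.6, -356.2, 25.2]
orientation: [-3.141, 0.0, 0.717]
wrist_force: [0.2, -0.3, 0.0]
width: 60.2
finger_force: 0.0
```

Call:
jog_arm([
  {"x": 0, "y": 0, "z": -0.05, "twist": 0, "claw": 0.4},
  {"x": 0, "y": 0, "z": -0.1, "twist": 0, "claw": 0.4},
  {"x": 0, "y": 0, "z": -0.2, "twist": 0, "claw": 0.4},
  {"x": 0, "y": 0, "z": -0.35, "twist": 0, "claw": 0.4},
  {"x": 0, "y": 0, "z": -0.5, "twist": 0, "claw": 0.4},
  {"x": 0, "y": 0, "z": -0.65, "twist": 0, "claw": 0.4},
  {"x": 0, "y": 0, "z": -0.65, "twist": 0, "claw": 0.4},
  {"x": 0, "y": 0, "z": -0.65, "twist": 0, "claw": 0.4},
  {"x": 0, "y": 0, "z": -0.65, "twist": 0, "claw": 0.4},
])

```text
t: 21.73
eef_pos: [487.5, -355.9, 156.2]
orientation: [3.141, -0.001, 0.717]
wrist_force: [0.9, -0.3, -1.6]
width: 60.8
finger_force: 0.0
```

Run:
```python
from h import *
st(); c=cam("side"); print("cap top predicted",proj(c,[487.8,-356.2,38]))
cv2.imwrite("pics/s3.png",cv2.resize(c[0][180:320,175:315],None,fx=4,fy=4,interpolation=2))
```

```text
t 21.73 [-0.363  0.42  -0.165 -0.    -0.985  2.651] [ 487.5 -355.9  156.2] [ 3.141e+00 -1.000e-03  7.170e-01] [ 0.9 -0.3 -1.6] w 60.8 f 0.0
cap top predicted [243.5800475  264.99879196]
```

View pics/s3.png

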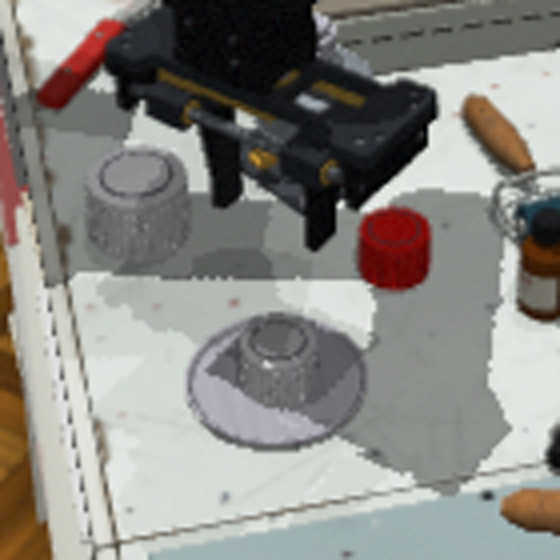

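The cap stands mouth down in the centre of the dish (crop 277,360), and the gripper is clear above it.

```bash
python3 -c "
from station import ticket
print(ticket.close_job())"
```

```text
the job is handed in; nothing more can be done
None
```

The cap was unscrewed, lifted off and set down mouth down near the centre of the drip dish, then let go, and the job is handed in; no verdict came back, and I viewed 11 pictures against the limit of 10.

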